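# Index the tilted fixture four clicks and lock it

### The arm

A 6-joint arm with a two-finger parallel gripper is mounted at the origin on the work surface. World frame = base frame: x ahead of the robot, y to its left, z up, the work surface at z = 0. Lengths are in m, angles in rad, forces in N, time in s.
With the tool pointing down it reaches from about 0.4 to 0.925 m from the base axis. Payload 12.5 kg.
Tool frame: the origin (TCP) lies between the finger pads; the fingertips stand 11 mm ahead of it and the grasp point (between the pads) lies 8 mm behind it; x points along the fingers, z is the direction in which the jaws open and shut, and the axes are right-handed (so a half turn about x gives the same grasp; the last joint's range is limited). The gripper opens to 95 mm and grips with 3 to 60 N. Pads are 20 mm wide; open, the fingers measure 119 mm over their backs; the gripper's body (75 mm by 180 mm) begins 59 mm behind the grasp point.
Start: joints at [0.998, 0.491, 1.559, -0, 1.092, -0.106], TCP at [0.281, 0.558, 0.226] pointing down, gripper open.
Joint ranges: [-3.1, 3.1], [-0.84, 2.19], [0.05, 2.79], [-1.13, 4.28], [0.06, 2.93], [-2.69, 2.69]. Speed limits (rad/s): [2.22, 2.22, 2.79, 3.14, 3.14, 3.14].

### API

Orientations are given as a unit quaternion [x, y, z, w].
In Python, from workcell import arm, eyes gives the robot as it stands.
- The arm moves only by the tool drive_tool, never from a script. Its argument "series" is a list of rows, each a list of 7 numbers: the shift along the world's x, y, z in mm, then the turn, a rotation vector about the world's x, y, z in rad, then the opening, from 0 (shut) to 1 (fully open). A call has 1 to 20 rows; each row is the pose to reach, as a shift and turn from the pose commanded when the call began; what a row does not reach only later rows make up. A row lasts 1/8 s, in which the tool goes at most 62.5 mm and 10.7 degrees, less where a joint would pass 70% of its speed; a pose out of reach is approached as far as the arm can. A call with a gripper value outside its range is refused whole. The fingers move at their own pace and stop on an object; "force" is the grip in N (left out, the last holds). Time passes only in rows, so rows that repeat a pose let the fingers close. It gives the time, the measured TCP pose, the force and the opening at its end, in the units of the state.
- arm.sense(): the state, without advancing time (a new reading comes with each control period).
- eyes.get_image(name): name is "scene" or "top" or "wrist"; returns (picture, depth): 420x560x3 uint8, red, green, blue; 420x560 float32, m along the optical axis (not along the pixel's ray), 0 where there is no reading.
- eyes.get_calibration(name): a dict with "fovy" (degrees; the focal length in pixels is half the picture's height over the tangent of half this angle, whatever the lens; pixels are square), "cx", "cy" (the principal point, pixels), "position" and "rotation" of the camera in the world. Camera axes: x right, y down, z forward; pixel columns grow to the right and rows downward; lengths in m; the calibration is good to about 2 mm. A picture is of the moment at which its call begins: read the wrist's pose just before it. get_calibration takes no time and is no camera call; for the wrist camera it gives the pose at the moment of the call.
- arm.sign_off(): hands the job in, once; it reports no verdict.
The state is a dict: "time": time; "joint_positions": joint angles; "joint_vel": joint speeds; "tau": joint torques, N m; "eef_pos": TCP position; "tool_rot": TCP orientation; "contact_force": force on the tool from outside, world axes, zero at the start; "wrist_torque": the same for the moment, N m; "grip_width": finger opening in m.
Only numpy, scipy, OpenCV 4.12 (cv2) and the standard library are available. Lean on these libraries where they do the work, as an engineer would, in place of code of your own. Each camera call takes 0.05 s, during which the arm holds its last target. There are 200 camera calls.

### The job

Turn the sloping index plate with the white frame on it four clicks clockwise (seen facing the plate) from where it stands now (it has a black bar grip in its middle), and let it rest in that notch. Then lock the indexing head by pushing its ball lever over, away from the robot, as far as it goes. Leave the other things on the bench where they are.

Things in the scene. Friction and masses are not known exactly. Their poses are not given: they have to be found in the camera images.
- grip (a point): Centre of the index plate's black bar grip (66 long, 16 thick, 38 mm deep), on the turning axis. Its underside is 20 mm above the plate, 10 mm above the white frame: fingertips at most 24 mm past this point. Axes turn with the plate: z = turning axis, out of the plate, leaning 30 degrees from vertical, away from the robot (to the head's +x); x along the bar, y across its thickness. Grasp along z, tilted.
- frame_tip (a point): One corner of the white triangular frame that is screwed to the plate: 74 mm from the turning axis, in direction -x of the grip (in line with the bar), on the frame's upper face, 29 mm below the grip point along the axis. Turns with the plate (170 mm across, 10 mm thick, aluminium, 12 ticks).
- dial (a joint): Plate angle, rad, grows clockwise seen facing the plate. Notches every 30 degrees (0.5236) from 0 to 3.665, a stop just beyond each end; starts in notch 0, 1 or 2. Leaving a notch takes up to about 0.15 N m; past half-way the spring plunger pulls it into the next; let go between notches it snaps into the nearer (exactly half-way it may balance). It stays in its notch when released.
- lever (a joint): Lock lever angle in rad: 0 open (leans 34 degrees towards the robot), 1.2 locked (leans 34 degrees away from it), stops at both. Starts at 0 to 0.15. Stiff hinge, stays where left, about 1.6 N at the ball.
- lever_ball (a point): Centre of the lock lever's black ball, 30 mm across, at the end of a 12 mm thick steel rod, 90 mm from the pivot. Turns with the lever.
- lever_pivot (a point): Lever pivot, fixed to the head, 52 mm above the table, 155 mm left (head's y) of the head's middle, between two bracket cheeks 66 mm high. Axes are the head's: x away from the robot (the way the ball is pushed), y left along the lever's hinge, z up. The head is fixed to the bench, turned up to 20 degrees either way.
- tape_measure: yellow and black tape measure, 75 x 42 x 62 mm high, loose, standing just beyond the lock lever; bystander; origin under its middle.
- screwdriver: loose screwdriver 190 mm long, lying at the head's right side (head's -y); bystander.
- spray_bottle: loose white spray bottle, 76 mm across, 202 mm tall, right of the head (-y); bystander; origin under its middle.
- trim_a: grey plastic trim strip 200 x 34 x 22 mm, loose, lying left of the lock lever (head's +y); bystander; origin under its middle.
- trim_b: second trim strip, same size, farther left; bystander; origin under its middle.
- spare_frame: loose white triangular frame, 150 mm a side, 12 mm high, lying flat beyond the head; bystander; origin under its middle.
- parts_bin: open blue bin 130 x 100 x 60 mm, loose, beyond the head to the right; bystander; origin under its middle.

How it is judged:
By the outcome, as a careful person would: the job done as asked, in the order asked, and still so for the second after the job is handed in, with the robot touching nothing.
It also fails if it takes over 58 s, if anything falls off the work surface, if the arm or the gripper's body presses on something with over 40 N, if the wrist force passes 120 N, or if a joint passes its speed limit or range.

## Working session

There is one attempt and no reset: what is moved stays moved. The work goes in short steps, Python scripts to look and compute and a tool call to move; the robot and the scene stay as the last step left them, time stands still between calls to the robot, and variables do not carry over. Pictures are saved under pics/ and viewed, on a budget of 10 in all, crops included, one or two more only if the job needs it, and the job is handed in when it is done.

Besides the shell and the picture viewer there is one more tool, called after ">>>" as name([rows], argument=value, ...), one row to a line, values as JSON. drive_tool: Moves the arm, as the interface text tells. Its arguments: {"type":"object","properties":{"series":{"type":"array"},"force":{"type":"number"}},"required":["series"]}

```bash
mkdir -p pics; cat > h.py <<'E'
from workcell import arm, eyes
import numpy as np, cv2
def grab(n,tag):
    c=eyes.get_calibration(n); im,d=eyes.get_image(n)
    np.savez(f'pics/{tag}.npz',im=im,d=d,R=np.array(c['rotation']),p=np.array(c['position']),k=np.array([c['fovy'],c['cx'],c['cy']]))
    cv2.imwrite(f'pics/{tag}.png',im[:,:,::-1]); return c
def load(tag):
    return np.load(f'pics/{tag}.npz')
def cloud(D):
    d=D['d']; f=210/np.tan(np.radians(D['k'][0])/2); v,u=np.mgrid[:420,:560]
    P=np.stack([(u-D['k'][1])/f*d,(v-D['k'][2])/f*d,d],-1)
    return P@D['R'].reshape(3,3).T+D['p']
E
python3 - <<'E'
from h import *
for n in ['scene','top']:
    c=grab(n,n+'0'); print(n,c)
s=arm.sense();print(s)
a=load('scene0')['im'];b=load('top0')['im']
E
```

```text
scene {'fovy': 46.220232321855136, 'cx': 283.75531415517776, 'cy': 215.97270104855556, 'position': array([1.3274636 , 0.16219191, 0.9751192 ]), 'rotation': array([ 0.57934987,  0.72848303, -0.27948249, -0.23570265])}
top {'fovy': 49.82347043183342, 'cx': 271.9287331678578, 'cy': 208.39031356860608, 'position': array([0.48490049, 0.01598012, 1.15101071]), 'rotation': array([ 0.70827176, -0.70381818,  0.03471701, -0.04225875])}
{'time': 0.1, 'joint_positions': array([ 9.98367726e-01,  4.91473474e-01,  1.55938216e+00, -4.50801527e-05,
        1.09168059e+00, -1.05594400e-01]), 'joint_vel': array([ 0.00126051, -0.00183192, -0.00214181, -0.00106542,  0.00302423,
       -0.00232069]), 'tau': array([ 3.25298541e-03, -6.13623190e+01, -2.58606738e+01,  6.94472599e-02,
        4.69471514e-02, -1.60968915e-05]), 'eef_pos': array([0.28116675, 0.55796352, 0.2251384 ]), 'tool_rot': array([-0.37095219,  0.60238338,  0.37063864,  0.60179376]), 'contact_force': array([ 0.81556579,  0.79720994, -1.02812316]), 'wrist_torque': array([-0.01718835,  0.0047983 ,  0.05695419]), 'grip_width': 0.09502887028959597}
```

```bash
ls .
```

```text
h.py
pics
```

Rotation is a quaternion; fix the helper and view both.

```bash
sed -i "s/D\['R'\].reshape(3,3).T/Rotation.from_quat(D['R']).as_matrix().T/; 1a from scipy.spatial.transform import Rotation" h.py
python3 - <<'E'
from h import *
for t in ['scene0','top0']:
    D=load(t);C=cloud(D); z=C[...,2][D['d']>0]; print(t,np.percentile(z,[5,25,50,90]))
E
```

```text
scene0 [-0.74245422 -0.00137776  0.00173617  0.14212248]
top0 [-0.75237911 -0.00161305  0.00115623  0.02991056]
```

View pics/top0.png

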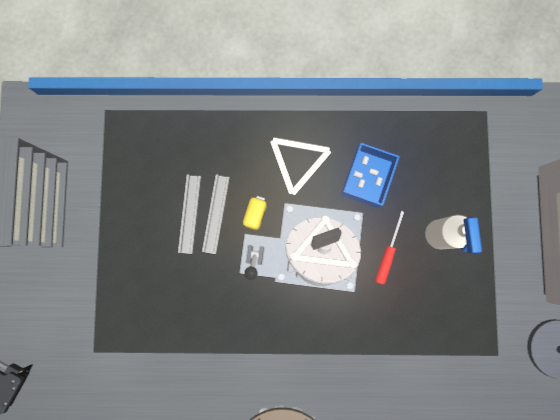

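View pics/scene0.png

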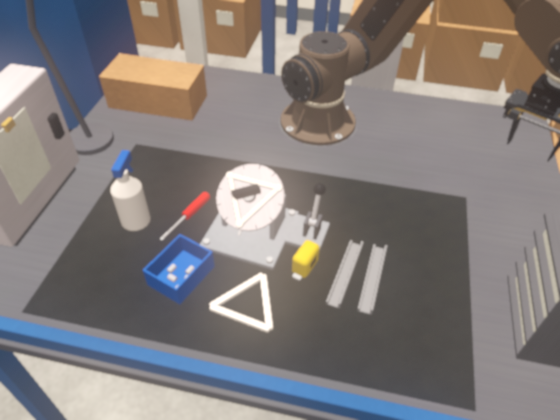

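Top view (up = +x, left = +y): plate centre near (325,245), with the bar from (312,243) to (341,233), in line with the lower-left frame corner (292,261). The lever ball is at (251,272) and the tape at (255,212). The scene view agrees, with the bar at (246,191) and the ball at (319,188). Next I fit the plate plane, bar and ball from depth in both views.

```bash
python3 - <<'E'
from h import *
for t,roi,ball in [('top0',(270,205,375,300),(235,255,268,290)),('scene0',(200,155,300,240),(295,170,340,240))]:
    D=load(t);C=cloud(D);im=D['im'].astype(int);ok=D['d']>0
    sl=np.s_[roi[1]:roi[3],roi[0]:roi[2]]
    P=C[sl];I=im[sl];m=ok[sl]&(P[...,2]>0.03)
    mx=I.max(-1);Q=P[m&(mx>110)]
    rng=np.random.default_rng(0);best=0
    for _ in range(2000):
        a=Q[rng.choice(len(Q),3,False)];n=np.cross(a[1]-a[0],a[2]-a[0]);n/=np.linalg.norm(n)+1e-12
        if n[2]<0:n=-n
        if n[2]<.8 or n[2]>.93: continue
        k=abs((Q-a[0])@n)<.004
        if k.sum()>best: best=k.sum();K=k
    c=Q[K].mean(0);n=np.linalg.svd(Q[K]-c)[2][2];n*=np.sign(n[2])
    print(t,'plane n',n,'lean',np.degrees(np.arccos(n[2])),'az',np.degrees(np.arctan2(n[1],n[0])),'cnt',best,len(Q),'c',c)
    h=(P-c)@n
    dark=m&(mx<80)&(h>.01)
    B=P[dark];hb=h[dark];print('bar h',np.percentile(hb,[2,25,50,75,98]),len(B))
    top=B[hb>np.percentile(hb,90)-.008];ct=(top.max(0)+top.min(0))/2
    e=np.linalg.svd(top-top.mean(0))[2];print('bar top centroid',top.mean(0),'dir',e[0],'ext',np.ptp((top-ct)@e.T,axis=0))
    S=np.s_[ball[1]:ball[3],ball[0]:ball[2]]
    mm=ok[S]&(im[S].max(-1)<60)&(C[S][...,2]>.05)
    B=C[S][mm];print('ball px',mm.sum(),B.mean(0) if len(B) else '',np.percentile(B,[5,95],axis=0))
    v,u=np.nonzero(mm);print('ball uv',u.mean()+ball[0],v.mean()+ball[1])
E
```

```text
top0 plane n [ 0.49421637 -0.05774738  0.86741882] lean 29.839938363717298 az -6.664581674400646 cnt 2419 3990 c [ 0.49971075 -0.08563721  0.12972005]Traceback (most recent call last):
  File "<stdin>", line 18, in <module>
    return _quantile_unchecked(
        a, q, axis, out, overwrite_input, method, keepdims, weights)
    return _ureduce(a,
                    func=_quantile_ureduce_func,
    ...<5 lines>...
                    overwrite_input=overwrite_input,
                    method=method)
    r = func(a, **kwargs)
    result = _quantile(arr,
                       quantiles=q,
    ...<2 lines>...
                       out=out,
                       weights=wgt)
    slices_having_nans = np.isnan(arr[-1, ...])
                                  ~~~^^^^^^^^^
IndexError: index -1 is out of bounds for axis 0 with size 0
```

```bash
python3 - <<'E'
from h import *
D=load('top0');im=D['im'].astype(int);C=cloud(D)
np.set_printoptions(linewidth=250,precision=3,suppress=True)
print(im.max(-1)[228:252:2,306:348:2]);print(C[228:252:2,306:348:2,2])
print(im.max(-1)[262:284:2,240:264:2]);print(C[262:284:2,240:264:2,2])
E
```

```text
[[244 244 246 243 232 255 255 255 240 243 230 239 255 255 201 141 108 238 242 241 240]
 [244 244 245 231 255 255 255 240 244 241 241 185 149 111 111 109 109 151 241 243 240]
 [244 245 233 255 255 255 249 240 236 144 113 113 111 112 112 111 112 113 229 242 243]
 [243 243 253 255 255 253 171 113 114 112 113 114 113 113 115 114 109 128 242 240 243]
 [241 248 255 237 114 115 114 115 115 115 114 116 116 112 111 111 109 188 241 241 242]
 [243 255 255 197 113 115 114 116 116 117 113 112 114 111 110 110 109 219 240 241 240]
 [255 255 255 120 111 117 118 115 114 113 114 113 112 113 112 111 154 255 241 240 242]
 [255 255 229 110 111 113 114 116 114 115 113 113 113 120 166 225 255 255 245 241 241]
 [255 250 206 109 112 113 113 114 113 114 119 142 214 239 244 222 255 255 255 243 241]
 [255 244 229 114 113 115 114 119 136 182 231 231 232 243 242 246 212 255 255 251 242]
 [241 245 243 203 113 130 142 190 230 232 233 234 217 244 243 243 233 244 255 255 240]
 [244 244 245 244 244 237 179 195 206 213 218 214 221 243 245 242 245 209 255 255 255]]
[[0.102 0.101 0.099 0.097 0.11  0.111 0.112 0.106 0.096
[... 2313 characters left out ...]
14]
 [ 0.014  0.01   0.014  0.139  0.145  0.142  0.142  0.138  0.016  0.014  0.014  0.02 ]
 [ 0.016  0.017  0.134  0.145  0.146  0.146  0.144  0.143  0.136  0.015  0.015  0.013]
 [ 0.014  0.015  0.146  0.146  0.143  0.145  0.148  0.143  0.14   0.014  0.016  0.015]
 [ 0.003  0.002  0.137  0.145  0.142  0.147  0.147  0.143  0.135  0.015  0.016  0.011]
 [ 0.002  0.001  0.004  0.142  0.146  0.141  0.146  0.145  0.001  0.001  0.     0.004]
 [ 0.    -0.003  0.004  0.137  0.143  0.144  0.141  0.133  0.001 -0.     0.001 -0.002]
 [ 0.002  0.006  0.001  0.     0.001  0.003 -0.     0.002  0.     0.     0.005  0.002]
 [-0.     0.003  0.002  0.005 -0.001  0.004  0.003  0.002  0.003  0.002  0.006  0.005]]
```

```bash
cat > meas.py <<'E'
from h import *
from scipy.optimize import least_squares
def plate(t,roi,verb=1):
    D=load(t);C=cloud(D);im=D['im'].astype(int);ok=D['d']>0
    sl=np.s_[roi[1]:roi[3],roi[0]:roi[2]]
    P=C[sl][ok[sl]&(C[sl][...,2]>.03)]
    rng=np.random.default_rng(0);best=0
    for _ in range(2000):
        a=P[rng.choice(len(P),3,False)];n=np.cross(a[1]-a[0],a[2]-a[0]);n/=np.linalg.norm(n)+1e-12
        n*=np.sign(n[2])
        if not .8<n[2]<.93: continue
        k=abs((P-a[0])@n)<.003
        if k.sum()>best: best=k.sum();K=k
    c=P[K].mean(0);n=np.linalg.svd(P[K]-c,full_matrices=False)[2][2];n*=np.sign(n[2])
    h=(P-c)@n
    T=P[(h>.05)&(h<.065)]
    ex=np.array([n[2],0,-n[0]]);ex/=np.linalg.norm(ex);ey=np.cross(n,ex)
    q=np.c_[(T-c)@ex,(T-c)@ey].astype(np.float32)
    (x,y),wh,a=cv2.minAreaRect(q)
    h0=np.median((T-c)@n)
    e=np.linalg.svd(q-q.mean(0),full_matrices=False)[2][0]
    m=q.mean(0)
    tc=c+ex*m[0]+ey*m[1]+n*h0
    d=ex*e[0]+ey*e[1]; d*=np.sign(d[0])
    print(t,'lean',np.degrees(np.arccos(n[2])),'az',np.degrees(np.arctan2(n[1],n[0])),'n',n,'bar top h',h0,'rect',wh,(x-m[0],y-m[1]))
    print('  top centre',tc,'grip',tc-n*.019,'bar dir',d,'angle in plate',np.degrees(np.arctan2(d@ey,d@ex)))
    return tc-n*.019,n,d
def ball(t,roi,zlo=.11):
    D=load(t);C=cloud(D)
    S=np.s_[roi[1]:roi[3],roi[0]:roi[2]];B=C[S];B=B[(D['d'][S]>0)&(B[...,2]>zlo)&(B[...,2]<.2)]
    c0=B.mean(0)-[0,0,.01]
    r=least_squares(lambda c:np.linalg.norm(B-c,axis=1)-.015,c0,loss='soft_l1',f_scale=.002)
    print(t,'ball',r.x,len(B),np.sqrt(np.mean(r.fun**2)))
E
python3 - <<'E'
from meas import *
plate('top0',(270,205,375,300));plate('scene0',(200,155,300,240))
ball('top0',(235,255,268,290));ball('scene0',(300,170,340,200))
# tape & bracket & trim
for t,roi in [('top0',(240,190,272,235)),('scene0',(285,235,325,280))]:
    D=load(t);C=cloud(D);im=D['im'].astype(int);S=np.s_[roi[1]:roi[3],roi[0]:roi[2]]
    m=(im[S][...,0]>150)&(im[S][...,2]<90)&(D['d'][S]>0);print(t,'tape',C[S][m].min(0),C[S][m].max(0))
E
```

```text
top0 lean 29.961487941870622 az -6.4920878848187025 n [ 0.49621525 -0.05646717  0.86636129] bar top h 0.05730843290002979 rect (0.016349928453564644, 0.06509092450141907) (np.float32(0.0012793867), np.float32(-3.384333e-05))
  top centre [ 0.53471561 -0.09032883  0.17561121] grip [ 0.52528752 -0.08925595  0.15915035] bar dir [ 0.32959983 -0.91092495 -0.24815261] angle in plate -65.8364453630711
scene0 lean 29.954580874072985 az -7.14320698578815 n [ 0.49543789 -0.06208949  0.86642149] bar top h 0.057366216688870375 rect (0.017839353531599045, 0.06638961285352707) (np.float32(-0.000626371), np.float32(-0.0014304286))
  top centre [ 0.53600823 -0.09247637  0.1733994 ] grip [ 0.52659491 -0.09129667  0.15693739] bar dir [ 0.32869098 -0.909876   -0.25315589] angle in plate -65.7322723843225
top0 ball [0.45192763 0.07509806 0.13281462] 150 0.0026733507953758955
scene0 ball [0.45075737 0.07134848 0.13147911] 136 0.003164602543162827
top0 tape [ 0.5549526   0.04534638 -0.00193788] [0.63248123 0.09820925 0.0644739 ]
scene0 tape [0.56903891 0.04356712 0.00202701] [0.632622   0.09818697 0.06804592]
```

```bash
cat > q6.py <<'E'
from h import *
s=arm.sense();R=Rotation.from_quat(s['tool_rot']);M=R.as_matrix();q=s['joint_positions']
print('tool axes\n',M.round(3),s['eef_pos'],q.round(3))
g=np.array([.526,-.0902,.158]);n=np.array([.4958,-.0593,.8664]);n/=np.linalg.norm(n);d=np.array([.329,-.9104,-.2507]);d-=n*(d@n);d/=np.linalg.norm(d)
y=np.cross(n,d)
R0=Rotation.from_euler('z',-q[0])*R*Rotation.from_euler('x',-q[5])  # ref with q6=0 if +
R0b=Rotation.from_euler('z',-q[0])*R*Rotation.from_euler('x',q[5])
print('ref+ ',R0.as_matrix().round(3).tolist(),'ref-',R0b.as_matrix().round(3).tolist())
for sg in (1,-1):
    x=-n;z=sg*y;T=Rotation.from_matrix(np.c_[x,np.cross(z,x),z])
    for nm,A in(('+',R0),('-',R0b)):
        # tilt-based reference at q1'=-.25
        ref=Rotation.from_euler('z',-.25)*A; ax=ref.apply([1,0,0]); c=np.cross(ax,x); ref2=Rotation.from_rotvec(c/np.linalg.norm(c)*np.arccos(ax@x))*ref
        a=(ref2.inv()*T).as_rotvec(); print(sg,nm,'roll about x',a[0].round(3))
    print('  rotvec from now',(T*R.inv()).as_rotvec().round(4),'quat',T.as_quat().round(4))
print('TCP target',g-.008*n,'pregrasp +100',g+.092*n)
E
python3 q6.py
```

```text
tool axes
 [[-0.    -0.893  0.45 ]
 [-0.001  0.45   0.893]
 [-1.     0.    -0.001]] [0.28116675 0.55796352 0.2251384 ] [ 0.998  0.491  1.559 -0.     1.092 -0.106]
ref+  [[-0.001, -0.0, 1.0], [-0.0, 1.0, 0.0], [-1.0, -0.0, -0.001]] ref- [[-0.001, -0.21, 0.978], [-0.0, 0.978, 0.21], [-1.0, 0.0, -0.001]]
1 + roll about x -0.657
1 - roll about x -0.446
  rotvec from now [-0.1208  0.5186 -0.6812] quat [-0.0801  0.8423  0.1959  0.4957]
-1 + roll about x 2.485
-1 - roll about x 2.696
  rotvec from now [0.6592 0.1546 2.3746] quat [-0.4957 -0.1959  0.8423 -0.0801]
TCP target [ 0.52203357 -0.0897256   0.15106874] pregrasp +100 [ 0.57161399 -0.09565565  0.23770947]
```

>>> drive_tool([
  [20, -45, 20, 0, 0, 0, 1],
  [44, -100, 45, 0, 0, 0, 1],
  [68, -155, 60, -0.012, 0.052, -0.068, 1],
  [92, -210, 60, -0.024, 0.104, -0.136, 1],
  [116, -265, 60, -0.036, 0.156, -0.204, 1],
  [140, -320, 60, -0.048, 0.207, -0.272, 1],
  [164, -375, 60, -0.06, 0.259, -0.341, 1],
  [188, -430, 60, -0.072, 0.311, -0.409, 1],
  [212, -485, 60, -0.085, 0.363, -0.477, 1],
  [236, -540, 50, -0.097, 0.415, -0.545, 1],
  [260, -590, 40, -0.109, 0.467, -0.613, 1],
  [280, -630, 25, -0.1208, 0.5186, -0.6812, 1],
  [290, -654, 13, -0.1208, 0.5186, -0.6812, 1],
  [290, -654, 13, -0.1208, 0.5186, -0.6812, 1],
  [290, -654, 13, -0.1208, 0.5186, -0.6812, 1],
])

```text
time: 1.98
eef_pos: [0.571, -0.0948, 0.2392]
tool_rot: [-0.081, 0.842, 0.196, 0.496]
contact_force: [-0.1, -0.3, -0.4]
grip_width: 0.0947
```

```bash
python3 - <<'E'
from h import *
grab('wrist','w1');s=arm.sense();print(s['joint_positions'].round(3),s['eef_pos'],s['tool_rot'],s['contact_force'],s['time'])
E
python3 q6.py | grep rotvec | head -1
```

```text
[-0.249  0.631  1.353 -0.065  1.674 -0.647] [ 0.57104122 -0.0945959   0.23950963] [-0.08083738  0.8416937   0.19630466  0.49646904] [ 0.2612725   0.0189315  -0.27983531] 2.025
  rotvec from now [-0.0003  0.0022 -0.0015] quat [-0.0801  0.8423  0.1959  0.4957]
```

View pics/w1.png

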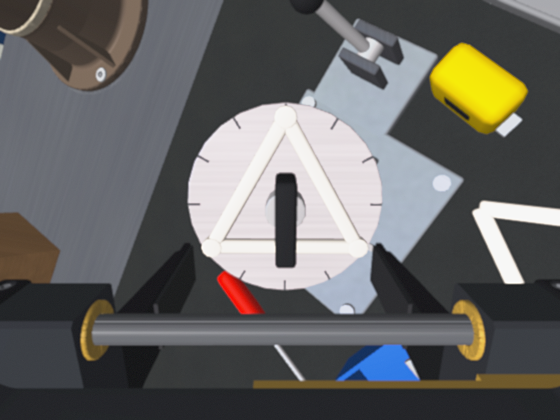

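The wrist view shows the bar upright at columns 275–297 (centre 286), pointing at the tip corner (285,117). It sits midway between the fingers (about columns 180 and 385). I'll refine the grip point from this view.

```bash
python3 - <<'E'
from meas import *
g,n,d=plate('w1',(188,102,382,288))
s=arm.sense();R=Rotation.from_quat(s['tool_rot']).as_matrix();print('grip in tool',R.T@(g-s['eef_pos']),'n in tool',R.T@n,'d in tool',R.T@d)
E
```

```text
w1 lean 29.96478990721281 az -6.7301148463761695 n [ 0.49602597 -0.05853399  0.86633251] bar top h 0.057719983163093756 rect (0.015570422634482384, 0.06488429754972458) (np.float32(0.0010284097), np.float32(-0.0016889824))
  top centre [ 0.53720211 -0.09074402  0.17451403] grip [ 0.52777762 -0.08963187  0.15805371] bar dir [ 0.32691176 -0.91172298 -0.24877689] angle in plate -65.9638816968822
grip in tool [ 0.09232486 -0.00154271  0.00227765] n in tool [-9.99997169e-01 -6.93842723e-04  2.27620136e-03] d in tool [ 6.83231637e-04 -9.99988929e-01 -4.65922730e-03]
```

>>> drive_tool([
  [-12, 1, -22, 0, 0.002, -0.001, 1],
  [-24, 3, -44, 0, 0.002, -0.001, 1],
  [-36, 4, -66, 0, 0.002, -0.001, 1],
  [-48, 5, -88, 0, 0.002, -0.001, 1],
  [-48, 5, -88, 0, 0.002, -0.001, 1],
  [-48, 5, -88, 0, 0.002, -0.001, 0.5],
  [-48, 5, -88, 0, 0.002, -0.001, 0.1],
  [-48, 5, -88, 0, 0.002, -0.001, 0.1],
  [-48, 5, -88, 0, 0.002, -0.001, 0.1],
  [-48, 5, -88, 0, 0.002, -0.001, 0.1],
  [-48, 5, -88, 0, 0.002, -0.001, 0.1],
], force=40)

```text
time: 3.4
eef_pos: [0.5233, -0.0909, 0.1506]
tool_rot: [-0.079, 0.843, 0.196, 0.495]
contact_force: [1.0, 0.3, 0.2]
grip_width: 0.0406
```

>>> drive_tool([
  [0, 0, 0, 0, 0, 0, 0.05],
  [0, 0, 0, 0, 0, 0, 0.05],
  [0, 0, 0, 0, 0, 0, 0.05],
  [0, 0, 0, 0, 0, 0, 0.05],
  [0, 0, 0, 0, 0, 0, 0.05],
], force=40)

```text
time: 4.03
eef_pos: [0.5237, -0.0906, 0.1504]
tool_rot: [-0.079, 0.842, 0.196, 0.496]
contact_force: [5.2, 1.8, -4.5]
grip_width: 0.0318
```

>>> drive_tool([
  [0, 0, 0, 0, 0, 0, 0.05],
  [0, 0, 0, 0, 0, 0, 0.05],
  [0, 0, 0, 0, 0, 0, 0.05],
])

```text
time: 4.4
eef_pos: [0.5237, -0.0907, 0.1504]
tool_rot: [-0.079, 0.842, 0.196, 0.496]
contact_force: [4.1, 1.5, -4.0]
grip_width: 0.0314
```

```bash
python3 - <<'E'
from meas import *
grab('wrist','w2');s=arm.sense();print(s['grip_width'],s['contact_force'],s['eef_pos'],s['wrist_torque'])
E
```

```text
0.03152407123087321 [ 4.16167462  2.60915431 -3.81820952] [ 0.52371385 -0.09063508  0.15040083] [ 0.26156169 -1.38413104 -0.31656155]
```

View pics/w2.png

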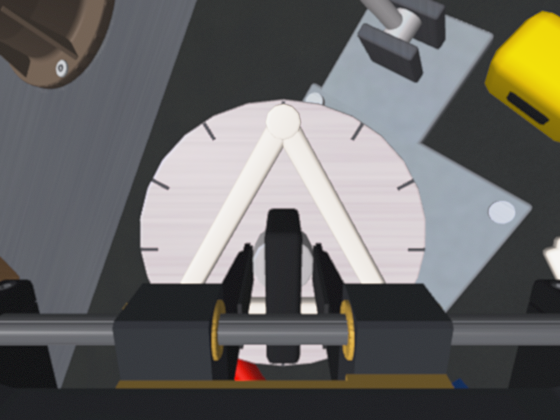

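The jaws stopped at 31 mm with the pads clear of the bar. In the view, the bar spans columns 267–300 and the fingers stand outside it, beside a grey hub about 60 px wide. I'll check that hub's height in the earlier depth picture.

```bash
python3 - <<'E'
from meas import *
np.set_printoptions(linewidth=250,precision=0,suppress=True)
g=np.array([.5265,-.0900,.158]);n=np.array([.496,-.0585,.8663])
D=load('w1');C=cloud(D);h=((C-g)@n+.039)*1e3
print(h[180:272:6,246:328:4]);
D=load('w2');C=cloud(D);h=((C-g)@n+.039)*1e3
print(h[205:300:6,220:346:5])
E
```

```text
[[ 10.   9.  11.   8.   2.   1.   2.   1.  51.  51.  51.  50.  49.   2.   1.   2.   1.  11.  11.  12.  10.]
 [ 12.  11.  10.   1.   1.   2.   2.   2.  59.  59.  60.  58.  59.   0.   2.   1.   0.   1.  10.  11.  10.]
 [ 10.  10.   1.   0.   0.   1.  -0.  12.  60.  58.  60.  59.  58.   8.   1.   2.   2.   1.   1.  11.  11.]
 [ 11.   1.   1.   1.   1.   2.  22.  23.  60.  59.  58.  59.  59.  22.  13.   2.   2.   0.   2.   9.   9.]
 [  2.   2.   2.   0.   1.  21.  22.  23.  59.  60.  58.  59.  59.  22.  23.   0.   1.   1.   0.   2.  10.]
 [ -1.   0.   1.   1.   1.  24.  22.  23.  58.  59.  58.  59.  57.  23.  21.   1.   1.   0.   2.   1.   1.]
 [  0.   2.   0.   2.   2.  21.  22.  23.  60.  59.  58.  59.  59.  24.  24.   1.   1.   1.   1.   1.   3.]
 [ -0.   1.  -1.   1.   1.   1.  22.  23.  59.  60.  60.  58.  58.  23.   2.   1.   1.   1.   1.   2.   1.]
 [  1.   1.   1.   1.   1.  -1.   1.  -0.  59.  59.  59.  59.  58.  -0.  -0.   1.   2.   1.   0.   1.   1.]
 [  1.   1.   1.   1.   1.  -0.   2.   1.  58.  60.  59.  60.  59.   2.   1.   0.  -1.   1.   2.   1.   1.]
 [  8.   9.  10.   8
[... 2057 characters left out ...]
38.  46.  47.  47.   0.   2.   1.]
 [  2.   1.  52.  53.  52.  49.  38.  23.  23.  57.  59.  59.  59.  60.  60.  60.  58.  23.  24.  39.  51.  53.  53.  53.   1.   2.]
 [  1.  58.  58.  58.  58.  55.  40.   1.  23.  57.  58.  60.  58.  59.  59.  59.  58.  24.   0.  39.  55.  58.  58.  58.  57.   1.]
 [104.  62.  63.  63.  63.  60.  40.   1.  22.  56.  58.  59.  60. 191.  59.  60.  57.  23.   1.  40.  60.  62.  62.  63.  62. 104.]
 [106.  67.  68.  68.  65.  61.  41.   0.   1.  57.  59.  59.  60.  59.  59.  59.  57.   2.   1.  41.  60.  66.  67.  68.  68. 106.]
 [106.  72.  72.  72.  70.  62.  41.  -0.   1.  58.  58.  59.  59.  59.  59.  58.  58.   0.   2.  42.  61.  70.  72.  72.  72. 106.]]
```

The measured hub top is about 22 mm above the plate, so my fingertips (about 20 mm above it) closed on the hub instead of the bar. I'll open a little, back off 8 mm along the axis and close on the bar.

>>> drive_tool([
  [0, 0, 0, 0, 0, 0, 0.5],
  [0, 0, 0, 0, 0, 0, 0.5],
  [4, -0.5, 7, 0, 0, 0, 0.5],
  [4, -0.5, 7, 0, 0, 0, 0.5],
  [4, -0.5, 7, 0, 0, 0, 0.05],
  [4, -0.5, 7, 0, 0, 0, 0.05],
  [4, -0.5, 7, 0, 0, 0, 0.05],
  [4, -0.5, 7, 0, 0, 0, 0.05],
  [4, -0.5, 7, 0, 0, 0, 0.05],
  [4, -0.5, 7, 0, 0, 0, 0.05],
  [4, -0.5, 7, 0, 0, 0, 0.05],
  [4, -0.5, 7, 0, 0, 0, 0.05],
], force=40)

```text
time: 5.95
eef_pos: [0.5277, -0.0911, 0.1573]
tool_rot: [-0.079, 0.842, 0.196, 0.496]
contact_force: [4.8, 2.5, -3.7]
grip_width: 0.0161
```

>>> drive_tool([
  [0, 0, 0, -0.0649, 0.0077, -0.1134, 0.05],
  [0, 0, 0, -0.1298, 0.0153, -0.2268, 0.05],
  [0, 0, 0, -0.1948, 0.023, -0.3402, 0.05],
  [0, 0, 0, -0.2597, 0.0306, -0.4536, 0.05],
  [0, 0, 0, -0.3246, 0.0383, -0.567, 0.05],
  [0, 0, 0, -0.3895, 0.046, -0.6804, 0.05],
  [0, 0, 0, -0.4545, 0.0536, -0.7938, 0.05],
  [0, 0, 0, -0.5194, 0.0613, -0.9072, 0.05],
  [0, 0, 0, -0.5194, 0.0613, -0.9072, 0.05],
])

```text
time: 7.08
eef_pos: [0.5284, -0.0912, 0.157]
tool_rot: [0.18, 0.826, -0.252, 0.47]
contact_force: [9.1, 2.3, -7.4]
grip_width: 0.0161
```

```bash
python3 - <<'E'
from meas import *
grab('top','t2');s=arm.sense();print(s['grip_width'],s['contact_force'],s['eef_pos'],s['wrist_torque'],s['joint_positions'].round(3))
grab('wrist','w3')
E
```

```text
0.016056922681240562 [ 8.4803641   1.90029728 -7.31809444] [ 0.52841558 -0.091146    0.15694011] [ 0.13545068 -1.64133399 -0.28942335] [-0.26   0.655  1.552 -0.069  1.45   0.408]
```

View pics/w3.png

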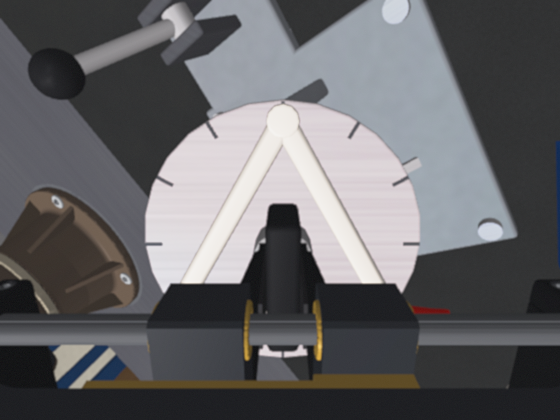

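The plate has turned with the gripper: the tip is still in line at (284,120) and the body behind it has rotated. Now the other 60°.

>>> drive_tool([
  [0.5, 0, -0.3, -0.0649, 0.0077, -0.1134, 0.05],
  [1, 0, -0.6, -0.1298, 0.0153, -0.2268, 0.05],
  [1, 0, -0.6, -0.1948, 0.023, -0.3402, 0.05],
  [1, 0, -0.6, -0.2597, 0.0306, -0.4536, 0.05],
  [1, 0, -0.6, -0.3246, 0.0383, -0.567, 0.05],
  [1, 0, -0.6, -0.3895, 0.046, -0.6804, 0.05],
  [1, 0, -0.6, -0.4545, 0.0536, -0.7938, 0.05],
  [1, 0, -0.6, -0.5194, 0.0613, -0.9072, 0.05],
  [1, 0, -0.6, -0.5194, 0.0613, -0.9072, 0.05],
  [1, 0, -0.6, -0.5194, 0.0613, -0.9072, 0.05],
])

```text
time: 8.43
eef_pos: [0.5287, -0.0919, 0.1567]
tool_rot: [-0.39, -0.59, 0.632, -0.318]
contact_force: [4.2, -3.6, -4.6]
grip_width: 0.0157
```

```bash
python3 - <<'E'
from meas import *
s=arm.sense();print(s['grip_width'],s['contact_force'],s['wrist_torque'],s['joint_positions'].round(3))
R=Rotation.from_quat(s['tool_rot']).as_matrix()
n=np.array([.496,-.0585,.8663]);d0=np.array([.328,-.911,-.25])
print('y,bar turn deg',np.degrees(np.arctan2(np.cross(d0,-R[:,1])@n,d0@-R[:,1])),R[:,0])
E
```

```text
0.015650542121843167 [ 4.16820883 -3.61188726 -4.60005503] [-0.24718873 -0.71269691  0.01168169] [-0.26   0.656  1.551 -0.072  1.451  1.456]
y,bar turn deg -119.99874801029375 [-0.49363667  0.05779194 -0.86774589]
```

>>> drive_tool([
  [0, 0, 0, 0, 0, 0, 0.6],
  [0, 0, 0, 0, 0, 0, 0.6],
  [0, 0, 0, 0, 0, 0, 0.6],
  [0, 0, 0, 0, 0, 0, 0.6],
  [12, -1, 22, 0, 0, 0, 0.6],
  [25, -3, 44, 0, 0, 0, 0.6],
  [37, -4, 65, 0, 0, 0, 0.6],
  [50, -6, 87, 0, 0, 0, 0.6],
  [50, -6, 87, 0, 0, 0, 0.6],
])

```text
time: 9.55
eef_pos: [0.5789, -0.0974, 0.2449]
tool_rot: [-0.39, -0.589, 0.631, -0.319]
contact_force: [-0.1, 0.0, -0.3]
grip_width: 0.0569
```

```bash
python3 - <<'E'
from meas import *
grab('wrist','w4');s=arm.sense();print(s['time'],s['eef_pos'],s['joint_positions'].round(3))
plate('w4',(188,102,382,288))
E
```

```text
9.6 [ 0.57812691 -0.09728073  0.24377601] [-0.25   0.639  1.326 -0.066  1.693  1.448]
w4 lean 29.986997117051093 az -6.772028338885093 n [ 0.49631642 -0.05893642  0.86613885] bar top h 0.057729671453573106 rect (0.016020823270082474, 0.06587830930948257) (np.float32(-0.0021604388), np.float32(0.00025668606))
  top centre [ 0.54021674 -0.0936612   0.17247966] grip [ 0.53078672 -0.09254141  0.15602303] bar dir [ 0.86020582 -0.10120597 -0.49980322] angle in plate -5.8187691073660455
```

View pics/w4.png

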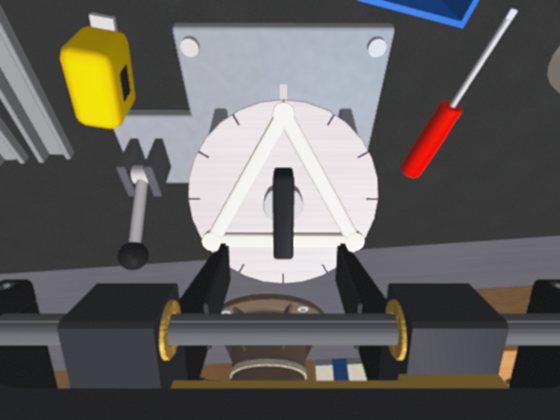

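Bar angle in the plate went from −65.9° to −185.8°: 120° clockwise, in its notch. In the view, the tip (283,112) lines up with the fixed mark at (283,92). Now the lever: straddle the ball with the jaws along the head's x, tool down, and push with the rear pad. I'll compute that move.

```bash
python3 - <<'E'
from meas import *
grab('scene','s3');grab('top','t3');ball('top0',(235,255,268,290));ball('t3',(235,255,268,290));ball('w4',(105,235,160,275))
s=arm.sense();R=Rotation.from_quat(s['tool_rot']);a=np.radians(-6.75)
x=np.array([0,0,-1.]);z=np.array([np.cos(a),np.sin(a),0]);T=Rotation.from_matrix(np.c_[x,np.cross(z,x),z])
print((T*R.inv()).as_rotvec().round(4),s['eef_pos'])
E
```

```text
top0 ball [0.45192763 0.07509806 0.13281462] 150 0.0026733507953758955
t3 ball [0.45180411 0.07500351 0.13262331] 151 0.002759797023493455
w4 ball [0.45265642 0.07291209 0.13153361] 797 0.0012762330200640107
[ 0.3586 -0.4551  1.5314] [ 0.57755889 -0.09716811  0.2430955 ]
```

>>> drive_tool([
  [0, 0, 30, 0, 0, 0, 0.6],
  [-12, 17, 50, 0.0359, -0.0455, 0.1531, 0.6],
  [-25, 34, 50, 0.0717, -0.091, 0.3063, 0.6],
  [-38, 51, 50, 0.1076, -0.1365, 0.4594, 0.6],
  [-50, 68, 50, 0.1434, -0.182, 0.6126, 0.6],
  [-63, 85, 50, 0.1793, -0.2276, 0.7657, 0.6],
  [-75, 102, 50, 0.2152, -0.2731, 0.9188, 0.6],
  [-88, 119, 50, 0.251, -0.3186, 1.072, 0.6],
  [-100, 136, 50, 0.2869, -0.3641, 1.2251, 0.6],
  [-113, 153, 50, 0.3227, -0.4096, 1.3783, 0.6],
  [-125, 170, 30, 0.3586, -0.4551, 1.5314, 0.6],
  [-125, 170, 7, 0.3586, -0.4551, 1.5314, 0.6],
  [-125, 170, 7, 0.3586, -0.4551, 1.5314, 0.6],
  [-125, 170, 7, 0.3586, -0.4551, 1.5314, 0.6],
])

```text
time: 11.45
eef_pos: [0.4534, 0.0726, 0.2514]
tool_rot: [0.042, 0.706, -0.041, 0.706]
contact_force: [0.0, -0.1, 0.8]
grip_width: 0.0568
```

```bash
python3 - <<'E'
from meas import *
s=arm.sense();R=Rotation.from_quat(s['tool_rot']).as_matrix();print(s['eef_pos'],R.round(3).tolist(),s['joint_positions'].round(3),s['grip_width'])
E
```

```text
[0.45338832 0.07255659 0.25137018] [[0.0, 0.118, 0.993], [0.001, 0.993, -0.118], [-1.0, 0.001, 0.0]] [0.014 0.224 1.912 0.002 1.005 0.131] 0.056797612276366996
```

>>> drive_tool([
  [0, 0, -40, 0, 0, 0, 0.6],
  [0, 0, -80, 0, 0, 0, 0.6],
  [0, 0, -120, 0, 0, 0, 0.6],
  [0, 0, -120, 0, 0, 0, 0.6],
  [10, -1, -120, 0, 0, 0, 0.6],
  [20, -2.4, -120, 0, 0, 0, 0.6],
  [30, -3.5, -118, 0, 0, 0, 0.6],
  [40, -4.7, -116, 0, 0, 0, 0.6],
  [50, -6, -115, 0, 0, 0, 0.6],
  [60, -7, -115, 0, 0, 0, 0.6],
  [70, -8, -116, 0, 0, 0, 0.6],
  [80, -9.5, -118, 0, 0, 0, 0.6],
  [90, -10.5, -120, 0, 0, 0, 0.6],
  [97, -11.5, -122, 0, 0, 0, 0.6],
  [97, -11.5, -122, 0, 0, 0, 0.6],
])

```text
time: 13.32
eef_pos: [0.5508, 0.0611, 0.1287]
tool_rot: [0.042, 0.706, -0.041, 0.706]
contact_force: [-0.5, -0.7, 0.3]
grip_width: 0.0577
```

>>> drive_tool([
  [4, -0.5, 0, 0, 0, 0, 0.6],
  [7, -0.8, 0, 0, 0, 0, 0.6],
  [10, -1.2, 0, 0, 0, 0, 0.6],
  [12, -1.4, 0, 0, 0, 0, 0.6],
  [12, -1.4, 0, 0, 0, 0, 0.6],
])

```text
time: 13.95
eef_pos: [0.5575, 0.0603, 0.1284]
tool_rot: [0.042, 0.71, -0.041, 0.702]
contact_force: [-22.0, 3.2, 9.0]
grip_width: 0.0575
```

```bash
python3 - <<'E'
from meas import *
s=arm.sense();print(s['contact_force'],s['eef_pos'])
grab('wrist','w5')
E
```

```text
[-22.04038484   3.17081107   8.9860297 ] [0.55752229 0.06032903 0.12842844]
```

View pics/w5.png

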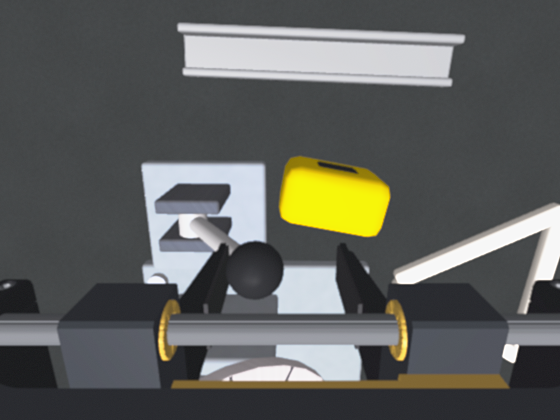

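The ball (255,270) is against the rear pad at about the expected end of travel, with 22 N resisting, so it is on the stop. The front finger is clear above the tape. Back off and lift away.

>>> drive_tool([
  [-8, 1, 0, 0, 0, 0, 0.6],
  [-16, 2, 0, 0, 0, 0, 0.6],
  [-16, 2, 0, 0, 0, 0, 0.6],
  [-16, 2, 40, 0, 0, 0, 0.6],
  [-16, 2, 80, 0, 0, 0, 0.6],
  [-16, 2, 130, 0, 0, 0, 0.6],
  [-50, 40, 150, 0, 0, 0, 0.6],
  [-80, 90, 150, 0, 0, 0, 0.6],
  [-100, 140, 150, 0, 0, 0, 0.6],
  [-120, 190, 150, 0, 0, 0, 0.6],
  [-120, 240, 150, 0, 0, 0, 0.6],
  [-120, 240, 150, 0, 0, 0, 0.6],
  [-120, 240, 150, 0, 0, 0, 0.6],
])

```text
time: 15.62
eef_pos: [0.4423, 0.2995, 0.2789]
tool_rot: [0.042, 0.706, -0.041, 0.706]
contact_force: [0.2, -1.0, 0.9]
grip_width: 0.0573
```

```bash
python3 - <<'E'
from meas import *
grab('top','t6');grab('scene','s6')
plate('t6',(270,205,375,300));plate('s6',(200,155,300,240))
D=load('t6');C=cloud(D);m=(D['d']>0)&(C[...,2]>.10)&(C[...,2]<.17)&(C[...,1]>.03)&(C[...,1]<.1)&(C[...,0]>.4)&(C[...,0]<.6)
v,u=np.nonzero(m);print(u.min(),u.max(),v.min(),v.max(),C[m].mean(0));ball('t6',(u.min(),v.min(),u.max()+1,v.max()+1))
h=np.array([.9931,-.1175,0])
for b in ([.4522,.0735,.132],[.544,.062,.127]): print(b@h)
a=load('top0')['im'];d=cv2.absdiff(a,D['im'])
cv2.imwrite('pics/final.png',np.vstack([D['im'][60:340],d[60:340]])[:,:,::-1])
print(arm.sense()['time'],arm.sense()['contact_force'])
E
```

```text
t6 lean 29.879804239893637 az -6.831597434116546 n [ 0.49464508 -0.05925954  0.8670724 ] bar top h 0.057497364688990284 rect (0.016086116433143616, 0.06734973937273026) (np.float32(0.002164023), np.float32(-0.00061573274))
  top centre [ 0.53441543 -0.09037757  0.17577573] grip [ 0.52501717 -0.08925164  0.15930135] bar dir [ 0.85932306 -0.11584094 -0.49814134] angle in plate -6.663895160731871
s6 lean 30.126901433429225 az -7.150689677521854 n [ 0.49801308 -0.06247829  0.86491586] bar top h 0.05752318598739525 rect (0.017684144899249077, 0.06563840806484222) (np.float32(-0.00038252864), np.float32(-0.00067030825))
  top centre [ 0.53594851 -0.09289941  0.17340255] grip [ 0.52648627 -0.09171233  0.15696915] bar dir [ 0.85860267 -0.1043251  -0.50191404] angle in plate -6.000049477170757
249 262 226 244 [0.53923813 0.06400363 0.13250644]
t6 ball [0.54239947 0.06419484 0.12723864] 142 0.0019998821559610463
0.44044356999999995
0.5329614
15.725 [-0.68859311 -0.01177052 -0.08530008]
```

View pics/final.png

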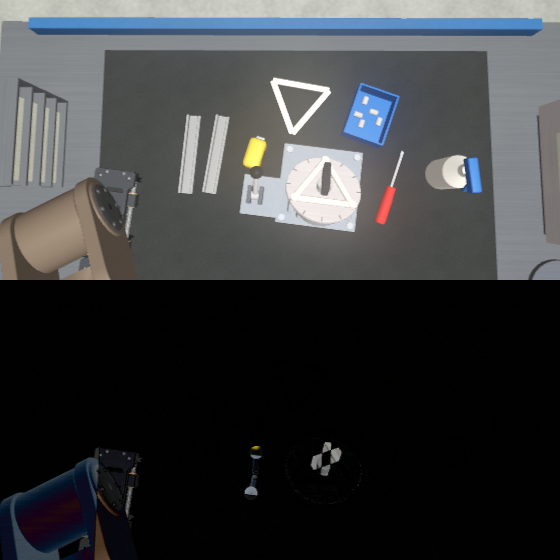

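The ball is now at (0.542, 0.064, 0.127), matching the locked geometry (z 0.1266). The difference picture shows change only at the bar, the lever and the arm. Handing in.

```bash
python3 -c "
from workcell import arm
print(arm.sign_off())"
```

```text
the job is handed in; nothing more can be done
None
```

I turned the index plate four clicks clockwise, then pushed the lock lever away from the robot to its stop, and handed the job in at about 15.7 s. No verdict was reported.

- **First grasp:** it failed. The fingertips closed on the hub under the bar, which I measured at about 22 mm above the plate. I opened the jaws, backed off 8 mm along the axis and gripped the bar at 16 mm.
- **Plate:** the arm turned it 120.0°. After release, three views (wrist, top and scene) put the bar at 119.9–120.8° from its start, so it is resting in the fourth notch.
- **Lever:** the pad met about 22 N at the end of travel. Afterwards the ball stood at z = 0.127 m, against the 0.1266 m expected when locked.
- **Other things:** a before/after top picture shows change only at the bar, the lever and the arm. At hand-in the arm was clear, with under 1 N of contact force.

The camera views differed by about 2–6 mm on the grip position. The 22 N reading is well inside the limits, but I only read the force at the end of each move.

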